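# Turn the row of pots round on the serving stand

## Robot

A 6-joint arm with a two-finger parallel gripper is mounted at the origin on the work surface. World frame = base frame: x ahead of the robot, y to its left, z up, the work surface at z = 0. Lengths are in mm, angles in rad, forces in N, time in s.
With the tool pointing down it reaches from about 325 to 900 mm from the base axis. Payload 6.1 kg.
Tool frame: the origin (TCP) lies on the centre line of the jaws, within the pads' length; the fingertips stand 14 mm ahead of it and the grasp point (between the pads) lies 5 mm behind it (r.tip_reach is the distance from the TCP to the fingertips, in mm); x points along the fingers, y is the direction in which the jaws open and shut, and the axes are right-handed (so a half turn about x gives the same grasp; the last joint's range is limited). The gripper opens to 85 mm and grips with 20 to 120 N. Pads are 22 mm wide; open, the fingers measure 114 mm over their backs; the gripper's body (76 mm by 85 mm) begins 54 mm behind the grasp point. The pads swing forward as they close: fully open they stand 13 mm farther back than shut.
Start: joints at [-1.387, 0.22, 1.526, -0, 1.395, -0.126], TCP at [190.535, -595.241, 245.3] pointing down, gripper open.
Joint ranges: [-2.98, 2.98], [-0.91, 2.08], [0.09, 2.57], [-1.24, 4.39], [0.2, 2.65], [-2.68, 2.68]. Speed limits (rad/s): [2.57, 2.57, 3.01, 3.14, 3.14, 3.14].

## Interface

Orientations are given as [roll, pitch, yaw] about the fixed x, y, z axes, in that order (R = Rz(yaw) Ry(pitch) Rx(roll)).
In Python, from workcell import status, eyes, ticket, r gives the robot as it stands. The module is installed in compiled form; this text tells all that it offers.
- The arm moves only by the tool drive_tool, never from a script. Its argument "deltas" is a list of rows, each a list of 5 numbers: the shift along the tool's x, y, z in m, then the turn about the tool's x in rad, then the finger opening in m, from 0 to 0.0854. A call has 1 to 10 rows; each row is the pose to reach, as a shift and turn from the pose measured when the call began, along the tool's axes at that moment; what a row does not reach only later rows make up. A row lasts 1/12 s, in which the tool goes at most 41.7 mm and 7.16 degrees, less where a joint would pass 70% of its speed; a pose out of reach is approached as far as the arm can. A call with a gripper value outside its range is refused whole. The fingers move at their own pace and stop on an object; the grip force is fixed at half the most. Time passes only in rows, so rows that repeat a pose let the fingers close. It gives the time, the measured TCP pose, the force and the opening at its end, in the units of the state.
- status.observe(): the state, without advancing time (a new reading comes with each control period).
- eyes.snapshot(name): name is "scene" or "side" or "wrist"; returns a dict with "color" (480x640x3 uint8, red, green, blue), "z_map" (480x640 float32, mm along the optical axis (not along the pixel's ray), 0 where there is no reading), "fx", "fy", "cx", "cy" (pixels), "pose" (4x4, takes a point from camera to world coordinates). Camera axes: x right, y down, z forward; pixel columns grow to the right and rows downward; lengths in mm; the calibration is good to about 2 mm. A picture is of the moment at which its call begins.
- ticket.hand_in(): hands the job in, once; it reports no verdict.
Trained networks look in the newest picture that a camera, given by its name, has taken for a name from the list of things; names that differ only in an ending like _2 or _b are one class to them, and where a whole thing is asked for, a point or a joint stands for the part that bears it (a point fixed in the world has none). Each returns a list of dicts, best first, with "conf" (0 to 1); they miss things now and then, are a little off and sometimes report something else, mostly with a low value. They report only what shows in the picture. A call takes as long as a camera call. They do not tell look-alikes from the thing itself.
- eyes.boxes_of(camera, name): "box" ([left, top, right, bottom] in pixels, round what is visible of it).
- eyes.regions_of(camera, name): "region" (480x640 bool, what is visible of it) and "box" ([left, top, right, bottom] in pixels, round what is visible of it).
The state is a dict: "time_s": time; "joint_positions": joint angles; "qvel": joint speeds; "effort": joint torques, N m; "position": TCP position; "orientation": TCP orientation; "force": force on the tool from outside, world axes, zero at the start; "wrist_torque": the same for the moment, N m; "opening": opening from 0.0 (shut) to 1.0 (fully open).
Only numpy, scipy, OpenCV 4.12 (cv2) and the standard library are available. Lean on these libraries where they do the work, as an engineer would, in place of code of your own. Each camera call takes 0.05 s, during which the arm holds its last target. There are 200 camera calls.

## Task

The four storage pots have dried on the aluminium board, and the dark wooden stand will be used from the other side of the counter. Move the pots from their coasters into the stand, one in each bay, in the reverse order: seen from the robot, the pot now farthest left on the board goes into the stand's right-hand end bay, the next one beside it, and so on. Set each pot down upright and flat on the floor of its bay rather than letting it drop, and never tip one over.

Things in the scene. Friction and masses are not known exactly. Their poses are not given: they have to be found in the camera images.
- drying_board: Flat aluminium board, fixed, 80 mm (x) by 340 mm (y, along the row), 10 mm thick. The coasters and their pots stand on it in a row at y = -120, -40, 40 and 120 mm of its frame; which pot is where varies. It may be the nearer or the farther rack. Origin: centre of its underside; +y is to the robot's left within 0.1 rad, x away from the robot.
- bay_stand: Dark wooden stand, fixed, 80 mm (x) by 330 mm (y, along the row), empty. Four open bays, each 70 by 70 mm inside, centred at x = 0, y = -120, -40, 40 and 120 mm of its frame; floors 12 mm above the underside, low walls round them 8 mm above the floors. Origin: centre of its underside; +y is to the robot's left within 0.1 rad, x away from the robot.
- round_pot: White ceramic pot, round, 46 mm across up to 52 mm above its foot, then a shoulder, with a cork stopper 28 mm across; 70 mm tall in all, about 0.2 kg. Origin: centre of its underside, z up. Grip across any diameter, below 50 mm.
- square_pot: Pale wooden caddy, square, 44 by 44 mm up to 54 mm, a 46 mm square lid to 60 mm and a small dark knob; 70 mm tall in all, about 0.12 kg. Origin: centre of its underside, z up. Its sides face its own x and y, which lie within 0.35 rad of the board's at the start.
- hex_pot: Amber glass jar, hexagonal, 44 mm across the flats (51 mm across the corners, which point along its y) up to 56 mm, with a round steel lid 38 mm across; 68 mm tall in all, about 0.22 kg. Origin: centre of its underside, z up. Two flats face along its own x, which lies within 0.35 rad of the board's at the start.
- oblong_pot: Steel tin, oblong, 34 mm (its x) by 56 mm (its y) up to 58 mm, with a slightly smaller dark lid; 66 mm tall in all, about 0.16 kg. Origin: centre of its underside, z up. Its axes lie within 0.35 rad of the board's at the start. Neighbouring pots leave about 25 mm in the row, so grip all pots across the row (along x).
- round_coaster: Thin cork coaster fixed on the drying board, 4 mm thick, round, 60 mm across. At the start its pot stands on it; it stays behind and so marks where that pot came from. Origin: centre of its underside, z up.
- square_coaster: Thin cork coaster fixed on the drying board, 4 mm thick, 58 mm square. At the start its pot stands on it; it stays behind and so marks where that pot came from. Origin: centre of its underside, z up.
- hex_coaster: Thin cork coaster fixed on the drying board, 4 mm thick, hexagonal, 58 mm across the flats. At the start its pot stands on it; it stays behind and so marks where that pot came from. Origin: centre of its underside, z up.
- oblong_coaster: Thin cork coaster fixed on the drying board, 4 mm thick, 48 mm (x) by 68 mm (y). At the start its pot stands on it; it stays behind and so marks where that pot came from. Origin: centre of its underside, z up.
There are look-alikes about, which are no part of the job. What is shaped like the square_pot but turquoise is not meant.

How it is judged (in metres and radians):
At the end, for the whole second after the job is handed in: Each pot is in the bay mirroring its start place (board y = +120 mm to stand y = -120 mm, +40 to -40, and so on), its origin within 14 mm of the bay centre in stand x and y, its foot within 4 mm of the bay floor, upright within 0.1 rad, released and at rest (x of round_pot in the frame of bay_stand between -0.014 and 0.014 m and z of round_pot in the frame of bay_stand between 0.008 and 0.016 m and angle between each of round_pot, square_pot, hex_pot, oblong_pot's own z axis and vertical below 0.1 rad and linear speed of each of round_pot, square_pot, hex_pot, oblong_pot below 0.02 m/s and ((y of round_coaster in the frame of drying_board between -0.15 and -0.09 m and y of round_pot in the frame of bay_stand between 0.106 and 0.134 m) or (y of round_coaster in the frame of drying_board between -0.07 and -0.01 m and y of round_pot in the frame of bay_stand between 0.026 and 0.054 m) or (y of round_coaster in the frame of drying_board between 0.01 and 0.07 m and y of round_pot in the frame of bay_stand between -0.054 and -0.026 m) or (y of round_coaster in the frame of drying_board between 0.09 and 0.15 m and y of round_pot in the frame of bay_stand between -0.134 and -0.106 m)) and x of square_pot in the frame of bay_stand between -0.014 and 0.014 m and z of square_pot in the frame of bay_stand between 0.008 and 0.016 m and ((y of square_coaster in the frame of drying_board between -0.15 and -0.09 m and y of square_pot in the frame of bay_stand between 0.106 and 0.134 m) or (y of square_coaster in the frame of drying_board between -0.07 and -0.01 m and y of square_pot in the frame of bay_stand between 0.026 and 0.054 m) or (y of square_coaster in the frame of drying_board between 0.01 and 0.07 m and y of square_pot in the frame of bay_stand between -0.054 and -0.026 m) or (y of square_coaster in the frame of drying_board between 0.09 and 0.15 m and y of square_pot in the frame of bay_stand between -0.134 and -0.106 m)) and x of hex_pot in the frame of bay_stand between -0.014 and 0.014 m and z of hex_pot in the frame of bay_stand between 0.008 and 0.016 m and ((y of hex_coaster in the frame of drying_board between -0.15 and -0.09 m and y of hex_pot in the frame of bay_stand between 0.106 and 0.134 m) or (y of hex_coaster in the frame of drying_board between -0.07 and -0.01 m and y of hex_pot in the frame of bay_stand between 0.026 and 0.054 m) or (y of hex_coaster in the frame of drying_board between 0.01 and 0.07 m and y of hex_pot in the frame of bay_stand between -0.054 and -0.026 m) or (y of hex_coaster in the frame of drying_board between 0.09 and 0.15 m and y of hex_pot in the frame of bay_stand between -0.134 and -0.106 m)) and x of oblong_pot in the frame of bay_stand between -0.014 and 0.014 m and z of oblong_pot in the frame of bay_stand between 0.008 and 0.016 m and ((y of oblong_coaster in the frame of drying_board between -0.15 and -0.09 m and y of oblong_pot in the frame of bay_stand between 0.106 and 0.134 m) or (y of oblong_coaster in the frame of drying_board between -0.07 and -0.01 m and y of oblong_pot in the frame of bay_stand between 0.026 and 0.054 m) or (y of oblong_coaster in the frame of drying_board between 0.01 and 0.07 m and y of oblong_pot in the frame of bay_stand between -0.054 and -0.026 m) or (y of oblong_coaster in the frame of drying_board between 0.09 and 0.15 m and y of oblong_pot in the frame of bay_stand between -0.134 and -0.106 m))); the robot touches nothing.
It fails at once if a pot is tipped over (angle between any of round_pot, square_pot, hex_pot, oblong_pot's own z axis and vertical above 0.6 rad).
It fails at once if a pot is let fall from more than about 2 cm (moves faster than 0.6 m/s while the fingers do not touch it) ((linear speed of round_pot above 0.6 m/s and contact force between round_pot and the fingers below 0.05 N) or (linear speed of square_pot above 0.6 m/s and contact force between square_pot and the fingers below 0.05 N) or (linear speed of hex_pot above 0.6 m/s and contact force between hex_pot and the fingers below 0.05 N) or (linear speed of oblong_pot above 0.6 m/s and contact force between oblong_pot and the fingers below 0.05 N)).
It also fails if it takes over 99 s, if anything falls off the work surface, if the arm or the gripper's body presses on something with over 40 N, if the wrist force passes 120 N, or if a joint passes its speed limit or range.

## Working session

There is one attempt and no reset: what is moved stays moved. The work goes in short steps, Python scripts to look and compute and a tool call to move; the robot and the scene stay as the last step left them, time stands still between calls to the robot, and variables do not carry over. Pictures are saved under pics/ and viewed, about 12 in all and at most 16, crops included, and the job is handed in when it is done.

Besides the shell and the picture viewer there is one more tool, called after ">>>" by a JSON object that holds its "name" and its "arguments", one argument or row to a line. drive_tool: Moves the arm, as the interface text tells. Its arguments: {"type":"object","properties":{"deltas":{"type":"array"}},"required":["deltas"]}

```bash
mkdir -p pics
cat > h.py <<'E'
import numpy as np, cv2
from workcell import status, eyes, ticket, r
def save(n,im): cv2.imwrite('pics/'+n,np.ascontiguousarray(im[...,::-1]))
def cloud(s):
    z=s['z_map'].astype(float); v,u=np.mgrid[:480,:640]
    P=np.stack([(u-s['cx'])/s['fx']*z,(v-s['cy'])/s['fy']*z,z,np.ones_like(z)],-1)@s['pose'].T
    P=P[...,:3]; P[z==0]=np.nan; return P
E
python3 - <<'E'
from h import *
for c in ('scene','side'):
    s=eyes.snapshot(c); save(c+'0.png',s['color']); print(c,s['pose'].round(2).tolist())
    np.savez(c+'0.npz',P=cloud(s),c=s['color'])
    for n in ['drying_board','bay_stand','round_pot','square_pot','hex_pot','oblong_pot']:
        for d in eyes.regions_of(c,n):
            m=d['region']; p=cloud(s)[m]; print(c,n,round(d['conf'],2),np.round(d['box']),np.nanmedian(p,0).round(0))
print(status.observe()); print(r.tip_reach)
E
```

```text
scene [[0.08, 0.77, -0.63, 964.0], [1.0, -0.06, 0.05, -46.87], [0.01, -0.63, -0.77, 619.38], [0.0, 0.0, 0.0, 1.0]]
scene drying_board 0.63 [235. 202. 431. 260.] [464.  15.  11.]
scene bay_stand 0.76 [213. 304. 452. 358.] [645.   1.  14.]
scene round_pot 0.82 [385. 182. 412. 227.] [444. 132.  63.]
scene square_pot 0.65 [247. 200. 278. 247.] [472. -93.  72.]
scene square_pot 0.6 [168. 242. 214. 294.] [ 544. -201.   59.]
scene square_pot 0.55 [178. 161. 218. 208.] [ 351. -210.   46.]
scene hex_pot 0.91 [294. 194. 323. 239.] [461. -20.  64.]
scene hex_pot 0.54 [246. 227. 280. 249.] [ 475. -118.   15.]
scene oblong_pot 0.95 [338. 189. 371. 227.] [450.  60.  65.]
side [[0.92, -0.19, 0.34, 246.15], [-0.39, -0.47, 0.79, -597.37], [0.0, -0.86, -0.51, 439.6], [0.0, 0.0, 0.0, 1.0]]
side drying_board 0.66 [211. 217. 362. 352.] [417. -77.  10.]
side bay_stand 0.88 [351. 191. 494. 318.] [637. -40.  13.]
side round_pot 0.95 [228. 183. 262. 235.] [420. 122.  65.]
side square_pot 0.86 [292. 256. 341. 324.] [ 447. -115.   57.]
side square_pot 0.81 [227. 348. 291. 439.] [ 336. -226.   49.]
side square_
[... 275 characters left out ...]
.  13.]
{'time_s': 0.7, 'joint_positions': array([-1.38709190e+00,  2.20355173e-01,  1.52647333e+00,  1.91717722e-05,
        1.39473405e+00, -1.26101394e-01]), 'qvel': array([-5.03847618e-05, -1.81817016e-03, -5.19107311e-04,  9.92030422e-04,
       -8.51180893e-04,  1.05968887e-03]), 'effort': array([-1.44680926e-04, -4.96682131e+01, -3.89644325e+01, -1.42077802e-04,
        7.08247735e-04,  2.52112324e-05]), 'position': array([ 190.54700851, -595.24302715,  245.34157287]), 'orientation': array([ 2.00480665,  1.5707608 , -0.82698354]), 'force': array([-0.41633861,  0.52802839,  0.05685484]), 'wrist_torque': array([ 0.04427799, -0.00759712, -0.05797185]), 'opening': 0.9976935018224248}
14.0
```

View images.

View pics/scene0.png

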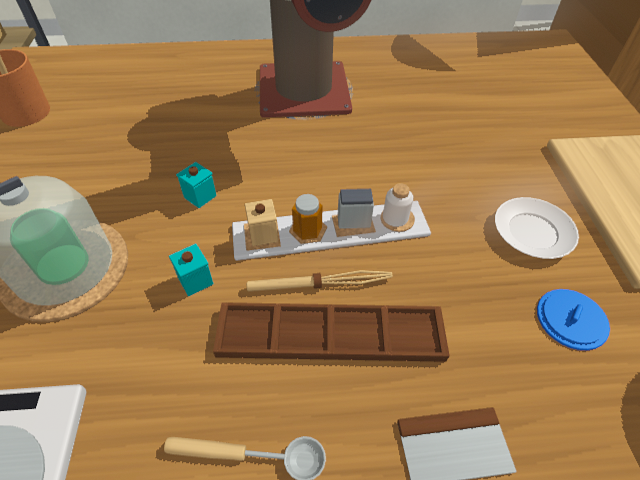

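View pics/side0.png

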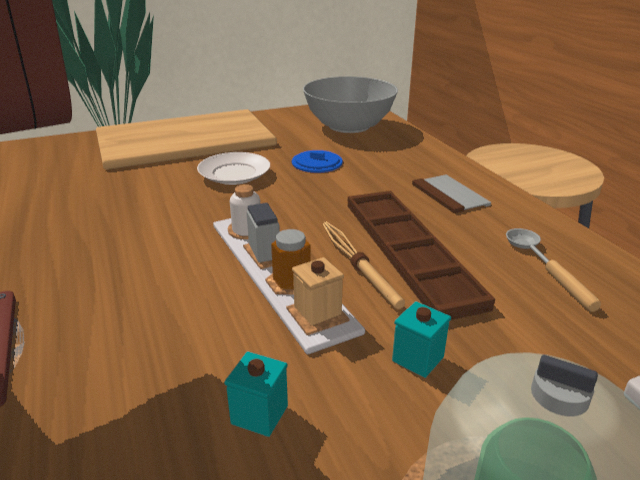

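Run:
```python
import numpy as np,cv2
P=[];C=[];L=[]
for i,c in enumerate(('scene','side')):
    d=np.load(c+'0.npz'); P.append(d['P'].reshape(-1,3)); C.append(d['c'].reshape(-1,3)); L+= [i]*307200
P=np.concatenate(P);C=np.concatenate(C);L=np.array(L)
# rect fits from height bands
def rect(m,n):
    h=np.float32(P[m][:,:2])
    print(n,m.sum(),[np.round(x,1).tolist() for x in cv2.minAreaRect(h)] if len(h)>5 else '', np.round(np.median(P[m][:,2]),1))
for i in (0,1):
    b=(L==i)
    reg=(P[:,0]>370)&(P[:,0]<520)&(abs(P[:,1])<180)
    rect(b&reg&(P[:,2]>6)&(P[:,2]<18),'board%d'%i)
    reg2=(P[:,0]>580)&(P[:,0]<710)&(abs(P[:,1])<200)
    rect(b&reg2&(P[:,2]>15)&(P[:,2]<24),'stand%d'%i)
    for y,n in((127,'round'),(45,'oblong'),(-28,'hex'),(-115,'square')):
        q=b&reg&(abs(P[:,1]-y)<40)
        for lo,hi in((20,50),(60,95)): rect(q&(P[:,2]>lo)&(P[:,2]<hi),n+str((i,lo)))
```

```text
board0 4203 [[442.3, 17.3], [83.0, 332.0], 4.9] 11.3
stand0 4089 [[642.1, 1.7], [330.9, 82.1], 84.7] 20.6
round(0, 20) 330 [[438.4, 122.7], [69.7, 30.6], 87.3] 35.3
round(0, 60) 555 [[433.4, 122.5], [70.8, 38.7], 89.5] 74.0
oblong(0, 20) 373 [[448.4, 54.6], [57.3, 23.8], 62.5] 35.4
oblong(0, 60) 702 [[435.6, 45.2], [79.7, 34.7], 89.8] 79.5
hex(0, 20) 335 [[459.0, -20.0], [22.7, 49.3], 2.7] 34.9
hex(0, 60) 646 [[450.1, -21.2], [45.1, 44.5], 57.1] 79.5
square(0, 20) 285 [[474.0, -98.2], [43.5, 17.2], 74.3] 35.2
square(0, 60) 700 [[454.1, -96.2], [47.3, 45.2], 5.8] 74.9
board1 4128 [[440.2, 15.6], [80.8, 335.3], 5.2] 10.4
stand1 2846 [[641.4, 1.4], [334.9, 83.3], 84.9] 19.5
round(1, 20) 277 [[417.8, 115.6], [14.5, 53.8], 16.5] 35.3
round(1, 60) 539 [[430.2, 117.9], [43.5, 59.3], 5.5] 72.9
oblong(1, 20) 415 [[419.3, 53.3], [25.3, 58.1], 25.6] 36.0
oblong(1, 60) 768 [[433.4, 58.0], [53.5, 34.8], 89.3] 77.8
hex(1, 20) 407 [[441.4, -31.3], [25.4, 50.9], 65.7] 35.5
hex(1, 60) 924 [[444.4, -23.5], [40.8, 49.7], 64.6] 74.8
square(1, 20) 950 [[443.9, -109.8], [31.8, 59.5], 55.3] 35.2
square(1, 60) 1248 [[452.5, -97.9], [46.3, 46.7], 7.7] 73.8
```

```bash
cat >> h.py <<'E'
from scipy.spatial.transform import Rotation as Ro
def go(p,yaw):
    "tool deltas to world p(mm), jaw (tool y) axis at angle yaw in world (mod pi)"
    s=status.observe(); R=Ro.from_euler('xyz',s['orientation']).as_matrix()
    cur=np.arctan2(R[1,1],R[0,1]); d=(yaw-cur+np.pi/2)%np.pi-np.pi/2
    print('delta m',((R.T@(np.array(p)-s['position']))/1000).round(4),'turn',round(-d,4),'curyaw',round(cur,3))
E
python3 - <<'E'
from h import *
s=status.observe();print(Ro.from_euler('xyz',s['orientation']).as_matrix().round(3))
go([400,15,330],0.0)
for c in('scene','side'):
    P=np.load(c+'0.npz')['P']
    m=(P[...,2]>100)&(P[...,1]>-700)&(P[...,0]>120)&(P[...,0]<800)&(P[...,1]<400); q=P[m]
    print(c,np.percentile(q,[0,5,50,95,100],axis=0).round(0).tolist() if len(q) else 0)
    m=(P[...,2]>10)&(P[...,0]>500)&(P[...,0]<600)&(abs(P[...,1])<170); print(np.percentile(P[m],[1,50,99],axis=0).round(0).tolist())
E
```

```text
[[ 0.     0.305 -0.952]
 [-0.    -0.952 -0.305]
 [-1.     0.    -0.   ]]
delta m [-0.0847 -0.5173 -0.3855] turn -1.261 curyaw -1.261
scene [[191.0, -447.0, 100.0], [214.0, -424.0, 108.0], [508.0, -377.0, 155.0], [564.0, 59.0, 289.0], [570.0, 100.0, 304.0]]
[[544.0, -156.0, 11.0], [559.0, -60.0, 19.0], [600.0, 103.0, 25.0]]
side [[157.0, -479.0, 100.0], [186.0, -464.0, 132.0], [449.0, -414.0, 165.0], [513.0, -23.0, 353.0], [556.0, 17.0, 376.0]]
[[540.0, -161.0, 10.0], [554.0, -67.0, 18.0], [600.0, 98.0, 23.0]]
```

>>> {"name": "drive_tool", "arguments": {
  "deltas": [
    [-0.04,-0.02,-0.015,-0.1,0.085],
    [-0.07,-0.05,-0.03,-0.2,0.085],
    [-0.085,-0.08,-0.06,-0.3,0.085],
    [-0.085,-0.11,-0.083,-0.4,0.085],
    [-0.085,-0.14,-0.106,-0.5,0.085],
    [-0.085,-0.17,-0.13,-0.6,0.085],
    [-0.085,-0.2,-0.15,-0.7,0.085],
    [-0.085,-0.23,-0.173,-0.8,0.085],
    [-0.085,-0.26,-0.195,-0.9,0.085],
    [-0.085,-0.29,-0.218,-1.0,0.085]
  ]
}}

```text
time_s: 1.53
position: [309.8, -250.9, 330.6]
orientation: [0.97, 1.57, -0.857]
force: [1.8, -0.5, -0.2]
opening: 0.994
```

```bash
python3 -c "
from h import *
print(status.observe()['position'],status.observe()['time_s'],status.observe()['joint_positions'].round(2));go([400,15,330],0.0)"
```

```text
[ 309.80678164 -250.94795063  330.55422435] 1.5333 [-0.88 -0.39  1.94  0.    1.59 -0.62]
delta m [ 0.0004  0.0197 -0.2801] turn -0.2567 curyaw -0.257
```

>>> {"name": "drive_tool", "arguments": {
  "deltas": [
    [0.0,0.003,-0.04,-0.05,0.085],
    [0.0,0.006,-0.08,-0.1,0.085],
    [0.0,0.009,-0.12,-0.15,0.085],
    [0.0,0.012,-0.16,-0.2,0.085],
    [0.0,0.015,-0.2,-0.257,0.085],
    [0.0,0.018,-0.24,-0.257,0.085],
    [0.0,0.02,-0.28,-0.257,0.085],
    [0.0,0.02,-0.28,-0.257,0.085],
    [0.0,0.02,-0.28,-0.257,0.085]
  ]
}}

```text
time_s: 2.28
position: [400.3, 17.1, 330.5]
orientation: [0.678, 1.57, -0.886]
force: [1.0, -0.0, 0.1]
opening: 0.994
```

Run:
```python
from h import *
o=status.observe();print(o['position'],o['time_s'],o['joint_positions'].round(2))
s=eyes.snapshot('wrist'); save('w1.png',s['color']); print(s['pose'].round(2).tolist())
P=cloud(s); np.savez('w1.npz',P=P,c=s['color'])
for n in ['round_pot','square_pot','hex_pot','oblong_pot','bay_stand','drying_board']:
    for d in eyes.regions_of('wrist',n):
        p=P[d['region']]; zt=np.nanpercentile(p[:,2],90); q=np.float32(p[(p[:,2]>60)][:,:2]) if 'pot' in n else np.float32(p[(p[:,2]>5)][:,:2])
        if len(q)>5: print(n,round(d['conf'],2),np.round(d['box']),'top',zt.round(0),[np.round(x,1).tolist() for x in cv2.minAreaRect(q)])
```

```text
[400.30014603  17.0551415  330.49461201] 2.2833 [-0.15 -0.39  1.94 -0.    1.59 -0.16]
[[1.0, 0.0, 0.0, 399.37], [0.01, -0.96, -0.28, 88.62], [0.0, 0.28, -0.96, 458.19], [0.0, 0.0, 0.0, 1.0]]
round_pot 0.74 [332.  47. 381.  99.] top 84.0 [[429.4, 134.9], [44.6, 43.5], 36.1]
square_pot 0.81 [345. 265. 392. 329.] top 75.0 [[452.5, -95.7], [46.0, 45.9], 8.5]
square_pot 0.81 [399. 338. 454. 406.] top 60.0 [[528.9, -206.1], [40.2, 44.0], 27.7]
square_pot 0.81 [245. 345. 298. 411.] top 60.0 [[340.3, -213.5], [43.7, 42.7], 46.1]
hex_pot 0.68 [346. 201. 386. 257.] top 82.0 [[446.4, -20.4], [48.2, 44.6], 33.0]
hex_pot 0.44 [332.  42. 383.  98.] top 84.0 [[429.6, 135.6], [44.2, 45.1], 1.1]
oblong_pot 0.94 [335. 124. 381. 184.] top 80.0 [[434.0, 61.2], [56.0, 34.1], 87.7]
bay_stand 0.98 [471.  43. 618. 340.] top 19.0 [[641.7, 0.4], [330.6, 82.7], 84.6]
drying_board 0.58 [306.  16. 399. 322.] top 10.0 [[440.8, 20.5], [80.1, 339.6], 5.0]
```

View pics/w1.png

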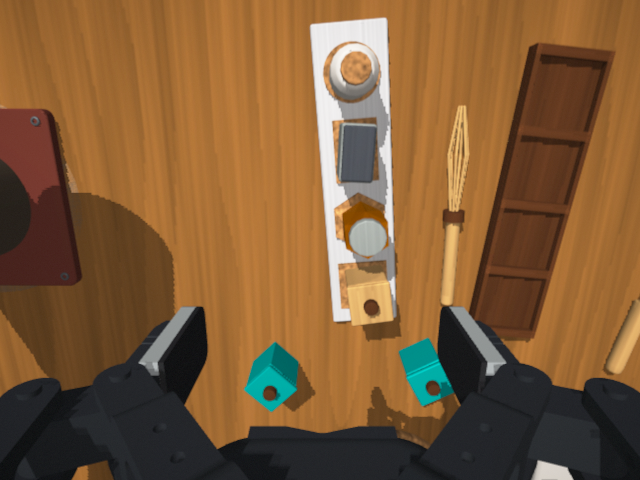

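Run:
```python
from h import *
d=np.load('w1.npz');P=d['P']
c=d['color'] if 'color' in d else d['c']
save('crop1.png',cv2.resize(c[40:410,230:460],None,fx=2.4/1.5,fy=2.4/1.5,interpolation=cv2.INTER_CUBIC))
def band(x,y,lo,hi):
    m=(abs(P[...,0]-x)<40)&(abs(P[...,1]-y)<38)&(P[...,2]>lo)&(P[...,2]<hi); return np.float32(P[m][:,:2])
for n,x,y,lo,hi in(('hex',446,-20,20,75),('hextop',446,-20,66,74),('hexlid',446,-20,78,90),('obl',434,61,60,90),('oblbody',434,61,25,85),('sq',452,-96,68,80),('cork',430,135,80,90)):
    q=band(x,y,lo,hi); print(n,len(q),[np.round(v,1).tolist() for v in cv2.minAreaRect(q)], [np.round(v,1).tolist() for v in cv2.minEnclosingCircle(q)])
# hex: flat fit
q=band(446,-20,20,90)
best=[]
for a in np.radians(np.arange(-22,23,1)):
    u=np.array([np.cos(a),np.sin(a)]);t=q@u; best.append((np.percentile(t,99)-np.percentile(t,1),np.degrees(a),(np.percentile(t,99)+np.percentile(t,1))/2))
print([tuple(np.round(b[:2],1)) for b in sorted(best)[:6]])
```

```text
hex 874 [[446.1, -20.7], [44.0, 50.6], 5.6] [[446.2, -20.8], 25.4]
hextop 468 [[446.2, -20.8], [49.5, 44.6], 34.4] [[446.3, -20.6], 25.3]
hexlid 1071 [[446.2, -20.6], [36.5, 37.3], 85.0] [[446.1, -20.6], 19.0]
obl 2094 [[434.0, 61.2], [56.0, 34.1], 87.7] [[433.9, 61.1], 31.2]
oblbody 2176 [[434.0, 61.2], [56.0, 34.1], 87.7] [[433.6, 61.1], 31.3]
sq 1546 [[452.5, -95.9], [45.9, 46.3], 8.8] [[452.7, -96.2], 31.4]
cork 828 [[429.2, 135.4], [26.8, 26.5], 89.7] [[429.3, 135.6], 13.8]
[(np.float64(43.3), np.float64(5.0)), (np.float64(43.3), np.float64(4.0)), (np.float64(43.3), np.float64(6.0)), (np.float64(43.4), np.float64(7.0)), (np.float64(43.4), np.float64(8.0)), (np.float64(43.4), np.float64(3.0))]
```

View pics/crop1.png

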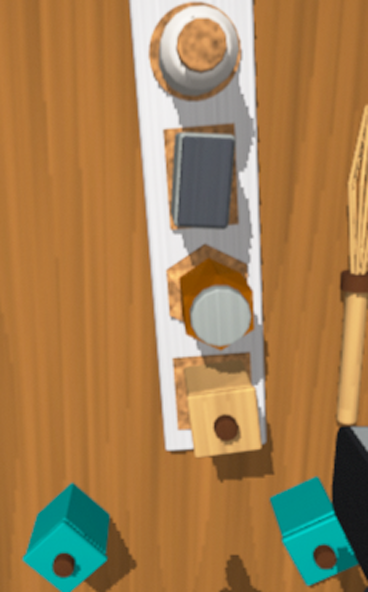

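```bash
python3 -c "
from h import *
go([429.3,135.5,150],0.0)"
```

```text
delta m [ 0.1804  0.0286 -0.1222] turn -0.0027 curyaw -0.003
```

>>> {"name": "drive_tool", "arguments": {
  "deltas": [
    [0.03,0.006,-0.024,0.0,0.085],
    [0.06,0.012,-0.048,0.0,0.085],
    [0.09,0.018,-0.072,0.0,0.085],
    [0.12,0.024,-0.096,0.0,0.085],
    [0.15,0.028,-0.12,0.0,0.085],
    [0.18,0.0286,-0.122,-0.0027,0.085],
    [0.18,0.0286,-0.122,-0.0027,0.085],
    [0.18,0.0286,-0.122,-0.0027,0.085]
  ]
}}

```text
time_s: 3.3
position: [428.0, 134.4, 149.2]
orientation: [-1.094, 1.567, -2.665]
force: [-0.3, -0.1, 1.3]
opening: 0.995
```

Run:
```python
from h import *
s=eyes.snapshot('wrist'); P=cloud(s); save('w2.png',s['color'])
m=(abs(P[...,0]-429)<40)&(abs(P[...,1]-135)<38)&(P[...,2]>75)&(P[...,2]<95); q=np.float32(P[m][:,:2]); print(cv2.minEnclosingCircle(q),len(q))
print(status.observe()['position'])
go([429.3,135.5,42],0.0)
```

```text
((428.6153869628906, 136.66604614257812), 14.444442749023438) 2175
[429.56084545 134.3709493  151.13273467]
delta m [ 0.1091 -0.0003 -0.0013] turn -0.0013 curyaw -0.001
```

Well aligned; descend and close.

>>> {"name": "drive_tool", "arguments": {
  "deltas": [
    [0.03,0,-0.001,0,0.085],
    [0.06,0,-0.001,0,0.085],
    [0.085,0,-0.001,0,0.085],
    [0.1,0,-0.001,0,0.085],
    [0.109,0,-0.001,0,0.085],
    [0.109,0,-0.001,0,0.06],
    [0.109,0,-0.001,0,0.04],
    [0.109,0,-0.001,0,0.04],
    [0.109,0,-0.001,0,0.04],
    [0.109,0,-0.001,0,0.04]
  ]
}}

```text
time_s: 4.18
position: [431.5, 135.3, 44.6]
orientation: [1.314, 1.566, -0.258]
force: [-0.9, -1.3, 6.5]
opening: 0.526
```

Run:
```python
from h import *
o=status.observe();print(o['position'],o['force'],o['opening']*85.4)
go([429.3,135.5,152],0.0);go([630.8,-118.4,152],-0.092)
```

```text
[431.52750579 135.26646528  44.55345642] [-0.85357723 -1.30209958  6.46693799] 44.94624414624404
delta m [-1.075e-01 -1.800e-03 -1.000e-04] turn -0.0013 curyaw -0.001
delta m [-0.1063  0.2001  0.2535] turn 0.0907 curyaw -0.001
```

>>> {"name": "drive_tool", "arguments": {
  "deltas": [
    [-0.015,0,0,0,0.035],
    [-0.04,0,0,0,0.035],
    [-0.07,0,0,0,0.035],
    [-0.1,0.01,0.01,0,0.035],
    [-0.106,0.03,0.035,0.01,0.035],
    [-0.106,0.05,0.062,0.02,0.035],
    [-0.106,0.07,0.09,0.03,0.035],
    [-0.106,0.09,0.116,0.04,0.035],
    [-0.106,0.11,0.142,0.05,0.035],
    [-0.106,0.13,0.167,0.06,0.035]
  ]
}}

```text
time_s: 5.02
position: [562.0, -33.4, 152.5]
orientation: [1.375, 1.565, -0.258]
force: [0.1, 1.2, -2.1]
opening: 0.52
```

Run:
```python
from h import *
o=status.observe();print(o['position'],o['force'],o['opening']*85.4)
go([630.8,-118.4,152],-0.092)
```

```text
[561.98910909 -33.4286264  152.51896742] [ 0.07603913  1.194297   -2.09636529] 44.398678479632174
delta m [0.001  0.0739 0.0805] turn 0.0301 curyaw -0.062
```

>>> {"name": "drive_tool", "arguments": {
  "deltas": [
    [0.0,0.02,0.022,0.01,0.035],
    [0.0,0.04,0.044,0.02,0.035],
    [0.0,0.06,0.065,0.03,0.035],
    [0.0,0.072,0.078,0.03,0.035],
    [0.001,0.074,0.0805,0.03,0.035],
    [0.001,0.074,0.0805,0.03,0.035],
    [0.001,0.074,0.0805,0.03,0.035]
  ]
}}

```text
time_s: 5.6
position: [630.3, -117.8, 152.1]
orientation: [1.487, 1.566, -0.176]
force: [0.3, 0.3, -2.1]
opening: 0.523
```

```bash
cat >> h.py <<'E'
def potview(name,near,rad=45,lo=75):
    "wrist view while held: xy of pot points in a height band around near"
    s=eyes.snapshot('wrist');P=cloud(s);save(name,s['color'])
    m=(np.hypot(P[...,0]-near[0],P[...,1]-near[1])<rad)&(P[...,2]>lo[0])&(P[...,2]<lo[1])
    q=np.float32(P[m][:,:2]);print(len(q),cv2.minEnclosingCircle(q) if len(q)>5 else '')
    return s,P
E
python3 - <<'E'
from h import *
s,P=potview('w3.png',[630.8,-118.4],40,(170,205))
m=(P[...,0]>580)&(P[...,0]<710)&(P[...,1]>-180)&(P[...,1]<180)&(P[...,2]>5)&(P[...,2]<26)
q=np.float32(P[m][:,:2]);print([np.round(v,1).tolist() for v in cv2.minAreaRect(q)])
go([630.8,-118.4,43],-0.092)
E
```

```text
24263 ((630.7977294921875, -118.30201721191406), 39.99372482299805)
[[635.1, -69.8], [189.0, 80.4], 84.5]
delta m [0.1091 0.0002 0.0009] turn 0.0006 curyaw -0.091
```

View pics/w3.png

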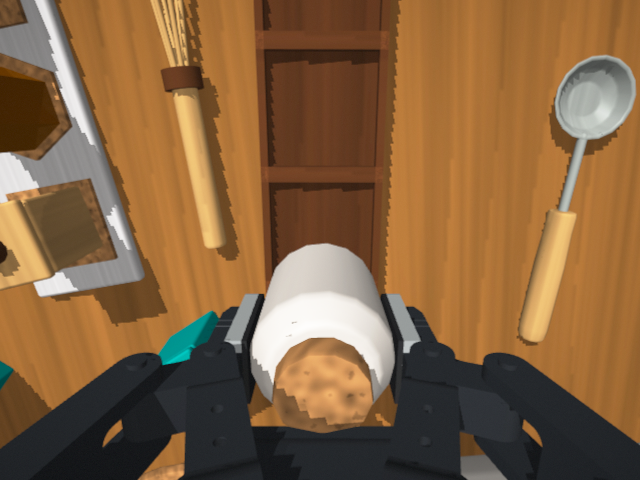

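>>> {"name": "drive_tool", "arguments": {
  "deltas": [
    [0.03,0,0.001,0,0.035],
    [0.06,0,0.001,0,0.035],
    [0.085,0,0.001,0,0.035],
    [0.098,0,0.001,0,0.035],
    [0.104,0,0.001,0,0.035],
    [0.107,0,0.001,0,0.035],
    [0.108,0,0.001,0,0.035],
    [0.108,0,0.001,0,0.035]
  ]
}}

```text
time_s: 6.32
position: [631.8, -118.7, 45.7]
orientation: [1.44, 1.563, -0.222]
force: [-0.5, 0.2, -2.3]
opening: 0.517
```

Run:
```python
from h import *
o=status.observe();print(o['position'],o['force'],o['opening']*85.4)
```

```text
[ 631.80052002 -118.65803735   45.73461985] [-0.5157237   0.15194358 -2.31217907] 44.19130628254471
```

>>> {"name": "drive_tool", "arguments": {
  "deltas": [
    [0.001,0,0,0,0.035],
    [0.002,0,0,0,0.035],
    [0.003,0,0,0,0.035],
    [0.0035,0,0,0,0.035],
    [0.0035,0,0,0,0.035]
  ]
}}

```text
time_s: 6.73
position: [632.1, -118.8, 42.7]
orientation: [1.436, 1.562, -0.226]
force: [-0.2, -0.4, -0.7]
opening: 0.526
```

>>> {"name": "drive_tool", "arguments": {
  "deltas": [
    [0.0005,0,0,0,0.05],
    [0.0005,0,0,0,0.06],
    [0.0005,0,0,0,0.07],
    [0.0005,0,0,0,0.07],
    [-0.02,0,0,0,0.07],
    [-0.05,0,0,0,0.08],
    [-0.08,0,0,0,0.085],
    [-0.108,0,0,0,0.085],
    [-0.108,0,0,0,0.085]
  ]
}}

```text
time_s: 7.48
position: [635.2, -119.8, 158.5]
orientation: [1.388, 1.551, -0.274]
force: [1.4, -0.3, 1.0]
opening: 0.99
```

Run:
```python
from h import *
s,P=potview('w4.png',[630.8,-118.4],40,(70,95))
go([434,61.2,152],-0.04)
```

```text
2748 ((632.1781616210938, -117.49345397949219), 18.40456199645996)
delta m [-0.0005 -0.2157 -0.1617] turn -0.0511 curyaw -0.091
```

>>> {"name": "drive_tool", "arguments": {
  "deltas": [
    [0,-0.03,-0.022,-0.01,0.085],
    [0,-0.062,-0.046,-0.02,0.085],
    [0,-0.094,-0.07,-0.03,0.085],
    [0,-0.126,-0.094,-0.04,0.085],
    [0,-0.158,-0.118,-0.051,0.085],
    [0,-0.19,-0.142,-0.051,0.085],
    [0,-0.21,-0.158,-0.051,0.085],
    [0,-0.216,-0.162,-0.051,0.085],
    [0,-0.216,-0.162,-0.051,0.085],
    [0,-0.216,-0.162,-0.051,0.085]
  ]
}}

```text
time_s: 8.37
position: [434.0, 61.4, 151.3]
orientation: [1.328, 1.553, -0.283]
force: [-0.0, -0.1, 0.7]
opening: 0.997
```

Run:
```python
from h import *
s,P=potview('w5.png',[434,61.2],40,(65,95))
m=(np.hypot(P[...,0]-434,P[...,1]-61)<38)&(P[...,2]>65)&(P[...,2]<95);print(cv2.minAreaRect(np.float32(P[m][:,:2])))
o=status.observe();R=Ro.from_euler('xyz',o['orientation']).as_matrix();print(o['position'],R[:,0].round(4))
go([434,61.2,42],-0.04)
```

```text
5912 ((433.7930908203125, 62.05615997314453), 30.86260986328125)
((433.9151916503906, 62.501373291015625), (54.20064163208008, 34.173648834228516), 87.80860137939453)
[434.54691677  60.97748521 151.52927442] [ 0.0169 -0.0049 -0.9998]
delta m [ 0.1095 -0.0024 -0.0007] turn -0.0002 curyaw -0.04
```

>>> {"name": "drive_tool", "arguments": {
  "deltas": [
    [0.03,-0.001,0,0,0.085],
    [0.06,-0.002,0,0,0.085],
    [0.085,-0.0025,0,0,0.085],
    [0.1,-0.0025,0,0,0.085],
    [0.1095,-0.0025,0,0,0.07],
    [0.1095,-0.0025,0,0,0.05],
    [0.1095,-0.0025,0,0,0.025],
    [0.1095,-0.0025,0,0,0.025],
    [0.1095,-0.0025,0,0,0.025],
    [0.1095,-0.0025,0,0,0.025]
  ]
}}

```text
time_s: 9.25
position: [435.4, 60.4, 43.5]
orientation: [1.359, 1.55, -0.252]
force: [-0.2, -0.5, 2.0]
opening: 0.39
```

>>> {"name": "drive_tool", "arguments": {
  "deltas": [
    [0.0,0,0,0,0.025],
    [0.0,0,0,0,0.025],
    [0.0,0,0,0,0.025]
  ]
}}

```text
time_s: 9.5
position: [435.5, 60.4, 43.8]
orientation: [1.366, 1.55, -0.245]
force: [-0.6, 0.3, -0.7]
opening: 0.389
```

Run:
```python
from h import *
o=status.observe();R=Ro.from_euler('xyz',o['orientation']).as_matrix();print(o['position'],R[:,0].round(4),o['opening']*85.4,o['force'])
go([638.1,-38.7,150],-0.092)
```

```text
[435.54248017  60.42819637  43.75166494] [ 0.0206 -0.0051 -0.9998] 33.21544375686672 [-0.56328708  0.32820728 -0.74071573]
delta m [-0.1015  0.2085  0.0914] turn 0.0519 curyaw -0.04
```

>>> {"name": "drive_tool", "arguments": {
  "deltas": [
    [-0.015,0,0,0,0.025],
    [-0.045,0,0,0,0.025],
    [-0.08,0,0,0,0.025],
    [-0.1,0.01,0.005,0.005,0.025],
    [-0.1015,0.045,0.02,0.012,0.025],
    [-0.1015,0.08,0.035,0.02,0.025],
    [-0.1015,0.115,0.05,0.03,0.025],
    [-0.1015,0.15,0.066,0.04,0.025],
    [-0.1015,0.185,0.081,0.052,0.025],
    [-0.1015,0.205,0.09,0.052,0.025]
  ]
}}

```text
time_s: 10.33
position: [637.4, -39.2, 149.7]
orientation: [1.407, 1.548, -0.257]
force: [0.4, -0.2, -0.6]
opening: 0.391
```

>>> {"name": "drive_tool", "arguments": {
  "deltas": [
    [0,0.004,0.002,0,0.025],
    [0,0.004,0.002,0,0.025],
    [0,0.004,0.002,0,0.025]
  ]
}}

```text
time_s: 10.58
position: [640.1, -41.1, 148.9]
orientation: [1.411, 1.55, -0.254]
force: [-0.4, -0.7, -1.0]
opening: 0.391
```

Run:
```python
from h import *
o=status.observe();R=Ro.from_euler('xyz',o['orientation']).as_matrix();print(o['position'],R[:,0].round(4),o['opening']*85.4,o['force'])
go([638.1,-39.7,44],-0.092)
```

```text
[640.0690983  -41.07091343 148.88790468] [ 0.0198 -0.0051 -0.9998] 33.408039751112256 [-0.36470987 -0.70401885 -0.98489125]
delta m [ 0.1048 -0.0042 -0.0015] turn -0.0017 curyaw -0.094
```

>>> {"name": "drive_tool", "arguments": {
  "deltas": [
    [0.03,-0.002,-0.001,0,0.025],
    [0.06,-0.003,-0.0015,0,0.025],
    [0.085,-0.004,-0.0015,0,0.025],
    [0.098,-0.004,-0.0015,0,0.025],
    [0.103,-0.004,-0.0015,0,0.025],
    [0.105,-0.004,-0.0015,0,0.025],
    [0.107,-0.004,-0.0015,0,0.025],
    [0.108,-0.004,-0.0015,0,0.025],
    [0.108,-0.004,-0.0015,0,0.025]
  ]
}}

```text
time_s: 11.33
position: [639.5, -39.9, 42.4]
orientation: [1.42, 1.548, -0.244]
force: [-0.3, 0.4, -1.3]
opening: 0.392
```

>>> {"name": "drive_tool", "arguments": {
  "deltas": [
    [0.001,0,0,0,0.025],
    [0.0015,0,0,0,0.025],
    [0.0015,0,0,0,0.025]
  ]
}}

```text
time_s: 11.58
position: [640.0, -40.0, 41.6]
orientation: [1.422, 1.547, -0.242]
force: [-0.2, 1.3, 2.0]
opening: 0.393
```

Contact felt. Release and rise, then head for the hex pot.

>>> {"name": "drive_tool", "arguments": {
  "deltas": [
    [0,0,0,0,0.04],
    [0,0,0,0,0.055],
    [0,0,0,0,0.065],
    [-0.02,0,0,0,0.065],
    [-0.05,0,0,0,0.08],
    [-0.08,0,0,0,0.085],
    [-0.108,0,0,0,0.085],
    [-0.108,0,0,0,0.085],
    [-0.108,0,0,0,0.085],
    [-0.108,0,0,0,0.085]
  ]
}}

```text
time_s: 12.42
position: [637.2, -39.3, 149.2]
orientation: [1.423, 1.547, -0.242]
force: [-1.2, 0.3, -1.0]
opening: 0.997
```

Run:
```python
from h import *
s,P=potview('w6.png',[638.1,-39.7],38,(65,95))
m=(np.hypot(P[...,0]-638,P[...,1]+39)<38)&(P[...,2]>65)&(P[...,2]<95);print(cv2.minAreaRect(np.float32(P[m][:,:2])))
o=status.observe();R=Ro.from_euler('xyz',o['orientation']).as_matrix();print(o['position'],R[:,0].round(4))
go([446.2,-20.5,150],0.09)
```

```text
5898 ((640.4031372070312, -38.60645294189453), 31.10432243347168)
((640.44580078125, -38.15990447998047), (54.701866149902344, 34.146812438964844), 84.65824127197266)
[636.50548421 -39.26831681 148.11467272] [ 0.0212 -0.0054 -0.9998]
delta m [-0.006  -0.1911 -0.0008] turn -0.1838 curyaw -0.094
```

View pics/w6.png

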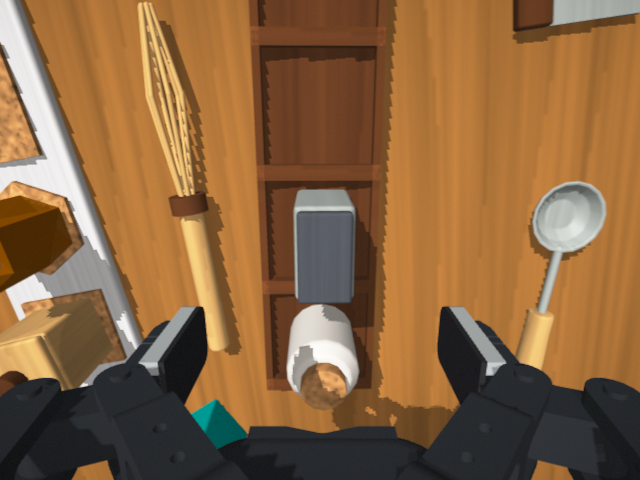

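The oblong tin (325,245) and round pot (323,350) stand upright in their bays. Next, the hex jar.

>>> {"name": "drive_tool", "arguments": {
  "deltas": [
    [-0.004,-0.03,0,-0.03,0.085],
    [-0.006,-0.065,0,-0.06,0.085],
    [-0.006,-0.1,-0.001,-0.09,0.085],
    [-0.006,-0.135,-0.001,-0.13,0.085],
    [-0.006,-0.165,-0.001,-0.16,0.085],
    [-0.006,-0.185,-0.001,-0.184,0.085],
    [-0.006,-0.191,-0.001,-0.184,0.085],
    [-0.006,-0.191,-0.001,-0.184,0.085],
    [-0.006,-0.191,-0.001,-0.184,0.085],
    [-0.006,-0.191,-0.001,-0.184,0.085]
  ]
}}

```text
time_s: 13.3
position: [447.5, -20.6, 150.1]
orientation: [1.237, 1.548, -0.245]
force: [0.7, 0.8, -0.2]
opening: 0.998
```

Run:
```python
from h import *
s,P=potview('w7.png',[446,-20],38,(76,95))
m=(np.hypot(P[...,0]-446,P[...,1]+20)<34)&(P[...,2]>66)&(P[...,2]<74);q=np.float32(P[m][:,:2]);print(len(q),cv2.minAreaRect(q))
o=status.observe();R=Ro.from_euler('xyz',o['orientation']).as_matrix();print(o['position'],R[:,0].round(4))
go([446.2,-20.5,42],0.09)
```

```text
3766 ((445.9051818847656, -20.716535568237305), 19.13404083251953)
1438 ((446.02288818359375, -20.444347381591797), (44.16592025756836, 50.27784729003906), 4.737502098083496)
[447.53702501 -20.60160971 150.09140643] [ 0.0217 -0.0055 -0.9997]
delta m [ 0.108  -0.0036 -0.001 ] turn -0.0002 curyaw 0.09
```

>>> {"name": "drive_tool", "arguments": {
  "deltas": [
    [0.03,-0.002,-0.001,0,0.085],
    [0.06,-0.003,-0.001,0,0.085],
    [0.085,-0.0036,-0.001,0,0.085],
    [0.1,-0.0036,-0.001,0,0.085],
    [0.108,-0.0036,-0.001,0,0.075],
    [0.108,-0.0036,-0.001,0,0.055],
    [0.108,-0.0036,-0.001,0,0.035],
    [0.108,-0.0036,-0.001,0,0.035],
    [0.108,-0.0036,-0.001,0,0.035],
    [0.108,-0.0036,-0.001,0,0.035]
  ]
}}

```text
time_s: 14.18
position: [447.4, -20.8, 43.3]
orientation: [1.238, 1.546, -0.243]
force: [-0.1, -0.1, 2.1]
opening: 0.51
```

>>> {"name": "drive_tool", "arguments": {
  "deltas": [
    [0.0,0,0,0,0.035],
    [0.0,0,0,0,0.035],
    [0.0,0,0,0,0.035]
  ]
}}

```text
time_s: 14.43
position: [447.5, -20.8, 43.5]
orientation: [1.238, 1.545, -0.243]
force: [0.4, -0.1, -1.5]
opening: 0.507
```

Run:
```python
from h import *
o=status.observe();R=Ro.from_euler('xyz',o['orientation']).as_matrix();print(o['position'],R[:,0].round(4),o['opening']*85.4,o['force'])
go([645.3,40.9,150],-0.092)
```

```text
[447.52260205 -20.76280114  43.53114564] [ 0.0248 -0.0061 -0.9997] 43.33892924372864 [ 0.39385351 -0.06753139 -1.52263105]
delta m [-0.1019  0.205  -0.0428] turn 0.1818 curyaw 0.09
```

>>> {"name": "drive_tool", "arguments": {
  "deltas": [
    [-0.015,0,0,0,0.035],
    [-0.045,0,0,0,0.035],
    [-0.08,0,0,0,0.035],
    [-0.102,0.01,-0.002,0.02,0.035],
    [-0.102,0.045,-0.009,0.05,0.035],
    [-0.102,0.08,-0.017,0.08,0.035],
    [-0.102,0.115,-0.024,0.11,0.035],
    [-0.102,0.15,-0.031,0.14,0.035],
    [-0.102,0.18,-0.038,0.17,0.035],
    [-0.102,0.2,-0.042,0.182,0.035]
  ]
}}

```text
time_s: 15.27
position: [642.6, 40.7, 149.6]
orientation: [1.44, 1.545, -0.224]
force: [0.3, -0.6, -2.0]
opening: 0.504
```

>>> {"name": "drive_tool", "arguments": {
  "deltas": [
    [0,0.003,0,0,0.035],
    [0,0.003,0,0,0.035],
    [0,0.003,0,0,0.035]
  ]
}}

```text
time_s: 15.52
position: [644.4, 40.3, 148.7]
orientation: [1.414, 1.547, -0.25]
force: [-0.4, 0.1, -1.2]
opening: 0.511
```

Run:
```python
from h import *
o=status.observe();R=Ro.from_euler('xyz',o['orientation']).as_matrix();print(o['position'],R[:,0].round(4),o['opening']*85.4,o['force'])
go([645.3,40.9,41.5],-0.092)
```

```text
[644.41871752  40.31006596 148.68157671] [ 0.023  -0.0059 -0.9997] 43.63442917116457 [-0.4296499   0.12887518 -1.15981438]
delta m [ 0.1072 -0.0017 -0.0011] turn -0.0008 curyaw -0.093
```

>>> {"name": "drive_tool", "arguments": {
  "deltas": [
    [0.03,-0.001,-0.001,0,0.035],
    [0.06,-0.0015,-0.001,0,0.035],
    [0.085,-0.0017,-0.001,0,0.035],
    [0.098,-0.0017,-0.001,0,0.035],
    [0.103,-0.0017,-0.001,0,0.035],
    [0.105,-0.0017,-0.001,0,0.035],
    [0.107,-0.0017,-0.001,0,0.035],
    [0.108,-0.0017,-0.001,0,0.035],
    [0.108,-0.0017,-0.001,0,0.035]
  ]
}}

```text
time_s: 16.27
position: [646.4, 40.8, 42.3]
orientation: [1.435, 1.544, -0.229]
force: [-0.1, 0.1, -2.4]
opening: 0.509
```

>>> {"name": "drive_tool", "arguments": {
  "deltas": [
    [0.0005,0,0,0,0.035],
    [0.0005,0,0,0,0.035],
    [0.0005,0,0,0,0.035]
  ]
}}

```text
time_s: 16.52
position: [647.0, 40.8, 42.6]
orientation: [1.441, 1.543, -0.222]
force: [-0.6, -0.2, -1.7]
opening: 0.508
```

>>> {"name": "drive_tool", "arguments": {
  "deltas": [
    [0.001,0,0,0,0.035],
    [0.0015,0,0,0,0.035],
    [0.002,0,0,0,0.035],
    [0.002,0,0,0,0.035]
  ]
}}

```text
time_s: 16.85
position: [647.4, 40.8, 41.4]
orientation: [1.445, 1.543, -0.219]
force: [-2.0, 0.1, 4.7]
opening: 0.506
```

>>> {"name": "drive_tool", "arguments": {
  "deltas": [
    [0,0,0,0,0.05],
    [0,0,0,0,0.06],
    [0,0,0,0,0.07],
    [-0.02,0,0,0,0.07],
    [-0.05,0,0,0,0.08],
    [-0.08,0,0,0,0.085],
    [-0.108,0,0,0,0.085],
    [-0.108,0,0,0,0.085],
    [-0.108,0,0,0,0.085],
    [-0.108,0,0,0,0.085]
  ]
}}

```text
time_s: 17.68
position: [644.0, 41.4, 148.8]
orientation: [1.44, 1.543, -0.223]
force: [-0.9, 0.3, -0.8]
opening: 0.996
```

Run:
```python
from h import *
s,P=potview('w8.png',[645,41],34,(74,95))
o=status.observe();R=Ro.from_euler('xyz',o['orientation']).as_matrix();print(o['position'],R[:,0].round(4))
go([452.5,-96.2,150],0.15)
```

```text
3730 ((647.4152221679688, 41.0047492980957), 18.996562957763672)
[643.4184901   41.49202839 147.73970475] [ 0.0249 -0.006  -0.9997]
delta m [-0.0062 -0.1773  0.1548] turn -0.2426 curyaw -0.093
```

>>> {"name": "drive_tool", "arguments": {
  "deltas": [
    [-0.004,-0.022,0.019,-0.03,0.085],
    [-0.006,-0.05,0.043,-0.07,0.085],
    [-0.006,-0.078,0.067,-0.11,0.085],
    [-0.006,-0.105,0.091,-0.15,0.085],
    [-0.006,-0.132,0.115,-0.19,0.085],
    [-0.006,-0.158,0.138,-0.23,0.085],
    [-0.006,-0.177,0.155,-0.2426,0.085],
    [-0.006,-0.177,0.155,-0.2426,0.085],
    [-0.006,-0.177,0.155,-0.2426,0.085],
    [-0.006,-0.177,0.155,-0.2426,0.085]
  ]
}}

```text
time_s: 18.57
position: [452.6, -96.3, 149.1]
orientation: [1.206, 1.546, -0.216]
force: [0.4, 0.2, 0.8]
opening: 0.995
```

Run:
```python
from h import *
s,P=potview('w9.png',[452.5,-96],38,(66,95))
m=(np.hypot(P[...,0]-452.5,P[...,1]+96)<38)&(P[...,2]>66)&(P[...,2]<95);q=np.float32(P[m][:,:2]);print(len(q),cv2.minAreaRect(q))
o=status.observe();R=Ro.from_euler('xyz',o['orientation']).as_matrix();print(o['position'],R[:,0].round(4))
go([452.5,-96.2,42],0.15)
```

```text
6676 ((452.6592712402344, -96.21678924560547), 31.399986267089844)
6676 ((452.4556579589844, -96.24736022949219), (46.10802459716797, 46.26368713378906), 8.70290470123291)
[453.0073392  -96.0974286  149.28112491] [ 0.0243 -0.0054 -0.9997]
delta m [ 0.1072 -0.003  -0.0009] turn -0.0 curyaw 0.15
```

>>> {"name": "drive_tool", "arguments": {
  "deltas": [
    [0.03,-0.002,-0.001,0,0.085],
    [0.06,-0.003,-0.001,0,0.085],
    [0.085,-0.003,-0.001,0,0.085],
    [0.1,-0.003,-0.001,0,0.085],
    [0.107,-0.003,-0.001,0,0.075],
    [0.107,-0.003,-0.001,0,0.055],
    [0.107,-0.003,-0.001,0,0.035],
    [0.107,-0.003,-0.001,0,0.035],
    [0.107,-0.003,-0.001,0,0.035],
    [0.107,-0.003,-0.001,0,0.035]
  ]
}}

```text
time_s: 19.45
position: [453.7, -96.4, 43.5]
orientation: [1.191, 1.543, -0.23]
force: [-0.5, 0.1, 2.4]
opening: 0.512
```

>>> {"name": "drive_tool", "arguments": {
  "deltas": [
    [0.0,0,0,0,0.035],
    [0.0,0,0,0,0.035],
    [0.0,0,0,0,0.035]
  ]
}}

```text
time_s: 19.7
position: [453.9, -96.5, 43.8]
orientation: [1.188, 1.542, -0.233]
force: [0.1, 0.4, -1.6]
opening: 0.508
```

Run:
```python
from h import *
o=status.observe();R=Ro.from_euler('xyz',o['orientation']).as_matrix();print(o['position'],R[:,0].round(4),o['opening']*85.4,o['force'])
go([650.6,120.6,160],-0.092)
```

```text
[453.88200548 -96.50914261  43.82926657] [ 0.0275 -0.0065 -0.9996] 43.39191023145744 [ 0.14303122  0.37254253 -1.61433963]
delta m [-0.1121  0.2299 -0.1841] turn 0.2421 curyaw 0.15
```

>>> {"name": "drive_tool", "arguments": {
  "deltas": [
    [-0.015,0,0,0,0.035],
    [-0.045,0,0,0,0.035],
    [-0.08,0,0,0,0.035],
    [-0.112,0.004,-0.003,0.01,0.035],
    [-0.112,0.03,-0.024,0.04,0.035],
    [-0.112,0.058,-0.046,0.07,0.035],
    [-0.112,0.086,-0.069,0.1,0.035],
    [-0.112,0.112,-0.09,0.13,0.035],
    [-0.112,0.125,-0.1,0.14,0.035],
    [-0.112,0.125,-0.1,0.14,0.035]
  ]
}}

```text
time_s: 20.53
position: [561.3, 24.4, 158.1]
orientation: [1.369, 1.541, -0.19]
force: [-0.6, 0.2, -1.1]
opening: 0.508
```

Run:
```python
from h import *
o=status.observe();print(o['position'],o['opening'])
go([651.6,120.6,158],-0.092)
```

```text
[561.25310025  24.3652952  158.10185798] 0.5076324876974984
delta m [ 0.0022  0.0915 -0.0951] turn 0.1044 curyaw 0.012
```

>>> {"name": "drive_tool", "arguments": {
  "deltas": [
    [0,0.02,-0.021,0.02,0.035],
    [0.001,0.045,-0.047,0.05,0.035],
    [0.002,0.07,-0.072,0.08,0.035],
    [0.002,0.086,-0.089,0.104,0.035],
    [0.002,0.0915,-0.095,0.104,0.035],
    [0.002,0.0915,-0.095,0.104,0.035],
    [0.002,0.0915,-0.095,0.104,0.035]
  ]
}}

```text
time_s: 21.12
position: [650.7, 119.8, 157.4]
orientation: [1.433, 1.543, -0.229]
force: [-1.5, -0.1, -1.2]
opening: 0.503
```

Run:
```python
from h import *
o=status.observe();R=Ro.from_euler('xyz',o['orientation']).as_matrix();print(o['position'],R[:,0].round(4),o['opening'],o['force'])
go([651.9,120.6,42],-0.092)
```

```text
[650.74030617 119.7732711  157.44778145] [ 0.027  -0.0063 -0.9996] 0.5031969867215187 [-1.45894262 -0.10799109 -1.23188652]
delta m [ 0.1154 -0.0021 -0.0014] turn 0.0012 curyaw -0.091
```

>>> {"name": "drive_tool", "arguments": {
  "deltas": [
    [0.03,-0.001,-0.001,0,0.035],
    [0.06,-0.002,-0.001,0,0.035],
    [0.088,-0.002,-0.001,0,0.035],
    [0.103,-0.002,-0.001,0,0.035],
    [0.11,-0.002,-0.001,0,0.035],
    [0.113,-0.002,-0.001,0,0.035],
    [0.115,-0.002,-0.001,0,0.035],
    [0.1165,-0.002,-0.001,0,0.035],
    [0.1165,-0.002,-0.001,0,0.035]
  ]
}}

```text
time_s: 21.87
position: [653.2, 120.2, 42.6]
orientation: [1.458, 1.541, -0.204]
force: [-0.6, -0.3, -2.7]
opening: 0.509
```

>>> {"name": "drive_tool", "arguments": {
  "deltas": [
    [0.0005,0,0,0,0.035],
    [0.001,0,0,0,0.035],
    [0.001,0,0,0,0.035]
  ]
}}

```text
time_s: 22.12
position: [653.8, 120.3, 42.5]
orientation: [1.471, 1.539, -0.191]
force: [0.7, -0.1, -0.8]
opening: 0.512
```

>>> {"name": "drive_tool", "arguments": {
  "deltas": [
    [0.001,0,0,0,0.035],
    [0.0015,0,0,0,0.035],
    [0.0015,0,0,0,0.035]
  ]
}}

```text
time_s: 22.37
position: [654.1, 120.4, 41.7]
orientation: [1.475, 1.539, -0.187]
force: [-1.0, 0.2, 3.2]
opening: 0.509
```

>>> {"name": "drive_tool", "arguments": {
  "deltas": [
    [0,0,0,0,0.05],
    [0,0,0,0,0.06],
    [0,0,0,0,0.07],
    [-0.02,0,0,0,0.07],
    [-0.05,0,0,0,0.08],
    [-0.08,0,0,0,0.085],
    [-0.12,0,0,0,0.085],
    [-0.16,0,0,0,0.085],
    [-0.16,0,0,0,0.085],
    [-0.16,0,0,0,0.085]
  ]
}}

```text
time_s: 23.2
position: [651.5, 121.6, 206.2]
orientation: [1.525, 1.531, -0.136]
force: [0.1, -0.7, -1.2]
opening: 0.995
```

Run:
```python
from h import *
o=status.observe();print(o['time_s'],o['position'])
B={'round':-120,'oblong':-40,'hex':40,'square':120}
for cam in('wrist','scene'):
    s=eyes.snapshot(cam);P=cloud(s);save('end_%s.png'%cam,s['color'])
    for n,y in B.items():
        c=np.array([641.7+.092*y,1.1+.9958*y])
        m=(np.hypot(P[...,0]-c[0],P[...,1]-c[1])<36)&(P[...,2]>64)&(P[...,2]<100);q=P[m]
        if len(q)<20: continue
        d=np.array(cv2.minAreaRect(np.float32(q[:,:2]))[0])-c; print(cam,n,'off',d.round(1),'top',np.percentile(q[:,2],[50,97]).round(1),cv2.minAreaRect(np.float32(q[:,:2]))[1:])
```

```text
23.2 [651.45679908 121.58338779 206.22186887]
wrist oblong off [ 3.3 10.5] top [76.6 78.1] ((36.7021369934082, 34.10367202758789), 84.09266662597656)
wrist hex off [2.6 3.5] top [78.6 80.2] ((44.20840835571289, 43.765811920166016), 83.61687469482422)
wrist square off [ 2.6 -1.1] top [71.2 81.4] ((46.60586929321289, 46.07119369506836), 84.53883361816406)
scene round off [4.9 2.1] top [73.1 84.2] ((39.62582015991211, 44.570343017578125), 8.476569175720215)
scene oblong off [3.9 0.7] top [78.4 80.5] ((55.9849739074707, 33.84565353393555), 84.39964294433594)
scene hex off [ 5.2 -0.7] top [79.9 82.5] ((44.28690719604492, 44.03122329711914), 55.571102142333984)
scene square off [ 3.3 -0. ] top [72.9 83.1] ((46.580360412597656, 47.62128829956055), 83.15029907226562)
```

View pics/end_scene.png

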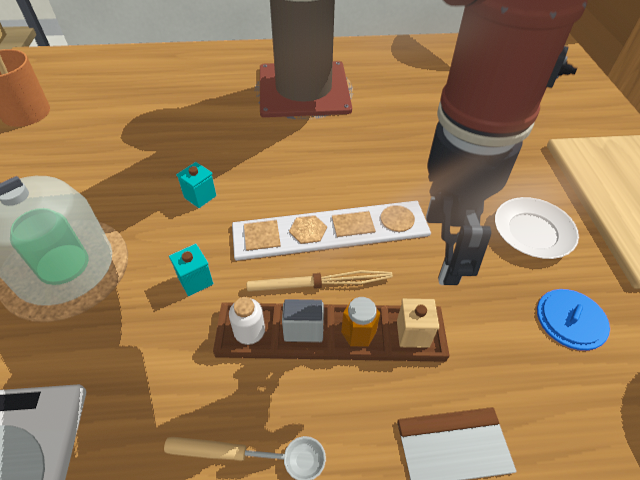

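```bash
python3 -c "
from h import *
print(ticket.hand_in())"
```

```text
the job is handed in; nothing more can be done
None
```

All four pots are in the stand in reverse order, and I handed the job in at about 23 s. From the stand's right-hand end, seen from the robot, they are round, oblong, hex and square. I set each one down gently, released it only when the force readings showed contact, and left the turquoise look-alikes alone.

**Position:** The last scene picture shows all four upright, at most about 5 mm from their bay centres; the limit is 14 mm. The pot tops are at the height expected for standing on the bay floors, and the gripper is about 200 mm up, touching nothing.

**Disagreements:** The last wrist picture gave 10 mm in y for the oblong tin. Only part of the tin's top was in that measurement, and an earlier wrist view of the whole tin and the scene camera both put it within 4 mm. The two cameras otherwise differ by up to about 4 mm.

**Tool tilt:** The tool's tilt crept up over the moves, to about 0.03 rad at the last placement.

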